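Glaze test tiles from the slanted drying stand to the dowel rack

ROBOT

A 7-joint arm with a two-finger parallel gripper is mounted at the origin on the work surface. World frame = base frame: x ahead of the robot, y to its left, z up, the work surface at z = 0. Lengths are in m, angles in rad, forces in N, time in s.
With the tool pointing down it reaches from about 0.425 to 0.95 m from the base axis. Payload 4.7 kg.
Tool frame: the origin (TCP) lies between the finger pads; the fingertips stand 25 mm ahead of it and the grasp point (between the pads) lies 6 mm ahead of it; z points along the fingers, y is the line along which they close (so a half turn about z gives the same grasp; the last joint's range is limited). The gripper opens to 85 mm and grips with 20 to 120 N. Pads are 22 mm wide; open, the fingers measure 114 mm over their backs; the gripper's body (76 mm by 85 mm) begins 54 mm behind the grasp point. The pads swing forward as they close: fully open they stand 13 mm farther back than shut.
Start: joints at [1.079, 0.469, -0.049, 1.532, 0.024, 1.141, -0.082], TCP at [0.301, -0.604, 0.256] pointing down, gripper open.
Joint ranges: [-2.59, 2.59], [-0.33, 1.99], [-1.39, 1.29], [0.1, 2.45], [-1.04, 4.18], [0.21, 1.99], [-2.66, 2.66]. Speed limits (rad/s): [2.57, 2.57, 3.14, 3.14, 3.14, 3.14, 3.14].

INTERFACE

Orientations are given as a 3x3 rotation matrix whose columns are the frame's x, y, z axes.
In Python, from rig import * gives the robot as it stands. Calls block until the motion is done:
- movep(position, orientation): joint-space move of the TCP to a pose.
- move_l(position, attitude=None, feed=0.15, until_force=None): straight line of the TCP; attitude=None keeps the orientation; feed is the mean speed in m/s. With until_force (N) it stops when the force on the tool has changed by that much, and returns True; else False.
- move_joints(angles): joint-space move.
- command_gripper(opening, newtons=None): finger opening in m; newtons is the grip in N (None keeps the last); returns when the fingers have stopped.
- sleep(seconds).
- inverse_kinematics(position, orientation): joint angles nearest the present ones, or None.
- sense(): the state.
- camera(name): name is "scene" or "top" or "wrist"; returns (picture, depth): 384x512x3 uint8, red, green, blue; 384x512 float32, m along the optical axis (not along the pixel's ray), 0 where there is no reading.
- camera_params(name): a dict with "K" (3x3 intrinsics, pixels), "position" and "rotation" of the camera in the world; the wrist camera has in their place "tool_from_camera" (4x4, takes a point from camera to tool coordinates, whose origin is the TCP and whose axes are the flange's). Camera axes: x right, y down, z forward; pixel columns grow to the right and rows downward; lengths in m; the calibration is good to about 2 mm. A picture is of the moment at which its call begins: read the wrist's pose just before it. camera_params takes no time and is no camera call.
A pose or a line that the arm cannot do raises Unreachable and nothing moves.
- finish_job(): hands the job in; it is judged then, once.
The state is a dict: "time_s": time; "joint_pos": joint angles; "qd": joint speeds; "joint_efforts": joint torques, N m; "position": TCP position; "tcp_rot": TCP orientation; "wrist_force": force on the tool from outside, world axes, zero at the start; "ft_torque": the same for the moment, N m; "finger_gap": finger opening in m; "gripper_force": force on a finger pad.
Only numpy, scipy, OpenCV 4.12 (cv2) and the standard library are available. Lean on these libraries where they do the work, as an engineer would, in place of code of your own. Each camera call takes 0.05 s, during which the arm holds its last target. There are 200 camera calls.

TASK

Two dried test tiles lean in the slanted drying stand; stand both upright on edge, bare foot down, in the dowel rack so that the rack runs from narrow to wide going away from the robot: the narrow tile in the slot nearest the robot, the wide tile in the farthest slot, and the medium one left where it is in the middle. Set each down fully on the rack's board, about centred along its slot and not dropped, let go, and leave the bowl, jar and saucers alone.

Things in the scene. Friction and masses are not known exactly. Their poses are not given: they have to be found in the camera images.
- tile_wide: terracotta tile, 10 mm thick (x), 120 mm wide (y), 120 mm tall (z), 0.31 kg, white glaze on the upper part of one face. Origin: middle of its foot (lower edge); z runs up the tile, x is the normal of its glazed face. Starts leaning 35 degrees in the stand, top towards the robot; its upper 50 mm is free on both faces, to be pinched through the thickness.
- tile_narrow: terracotta tile, 10 mm thick (x), 70 mm wide (y), 120 mm tall (z), 0.18 kg, white glaze on the upper part of one face. Origin: middle of its foot (lower edge); z runs up the tile, x is the normal of its glazed face. Starts in the same stand beside the wide one, in the same way; which is left and which right varies.
- tile_middle: terracotta tile, 10 mm thick (x), 95 mm wide (y), 120 mm tall (z), 0.25 kg, white glaze on the upper part of one face. Origin: middle of its foot (lower edge); z runs up the tile, x is the normal of its glazed face. Stands upright in the rack's middle slot and stays there.
- stand: fixed wooden stand, 150 mm (x) by 310 mm (y), 85 mm high; origin under its middle. A trough along y leans 35 degrees from vertical, top towards -x: a back panel reaches 70 mm up the tiles from their foot, a parallel front lip 30 mm; 15 mm between them. The tiles stand about 75 mm either side of its middle and come out along their own plane.
- seat (a point): middle of the trough's bottom, where the tiles' feet rest, 30 mm above the table, on the mid-plane of a tile lying on the back panel; axes as the stand's.
- rack: fixed rack: wooden board 175 mm (x) by 150 mm (y), 20 mm thick, origin under its middle; x points away from the robot. Three slots along y, 60 mm apart in x. Each slot is the 16 mm gap (in x) between upright 10 mm dowels, in two places 22 mm either side of the slot's middle; round dowel tops 55 mm above the board.
- slot_near (a point): middle of the slot nearest the robot, on the board's top (20 mm above the table); axes as the rack's.
- slot_mid (a point): middle of the middle slot, likewise; taken by the medium tile.
- slot_far (a point): middle of the slot farthest from the robot, likewise.
- bowl: loose steel bowl, 90 mm wide, 45 mm high, a bystander; origin under its middle.
- jar: loose amber jar with a black cap, 64 mm wide, 85 mm high, a bystander; origin under its middle.
- saucers: a stack of black saucers in one piece, 100 mm wide, 35 mm high, a bystander; origin under its middle.

How it is judged:
At the end, for the whole second after the job is handed in: Narrow tile in the near slot, medium in the middle, wide in the far slot, released and at rest: foot within 12 mm across and 20 mm along of the slot's middle, on the board (-4 to +6 mm), foot down and upright within 0.2 rad, in line with the slot within 0.25 rad (x of tile_narrow in the frame of slot_near between -0.012 and 0.012 m and y of tile_narrow in the frame of slot_near between -0.02 and 0.02 m and z of tile_narrow in the frame of slot_near between -0.004 and 0.006 m and angle between each of tile_narrow, tile_wide, tile_middle's own z axis and vertical below 0.2 rad and angle between the x axis of each of tile_narrow, tile_wide, tile_middle and the x axis of rack, either way round below 0.25 rad and linear speed of each of tile_narrow, tile_wide, tile_middle below 0.02 m/s and x of tile_wide in the frame of slot_far between -0.012 and 0.012 m and y of tile_wide in the frame of slot_far between -0.02 and 0.02 m and z of tile_wide in the frame of slot_far between -0.004 and 0.006 m and x of tile_middle in the frame of slot_mid between -0.012 and 0.012 m and y of tile_middle in the frame of slot_mid between -0.02 and 0.02 m and z of tile_middle in the frame of slot_mid between -0.004 and 0.006 m); the robot touches nothing.
It fails at once if a tile is dropped: it falls faster than 0.7 m/s (a free fall of about 25 mm) out of the gripper (linear speed of tile_wide above 0.7 m/s and contact force between tile_wide and the arm below 0.05 N and contact force between tile_wide and the fingers below 0.05 N).
It fails at once if a tile is dropped: it falls faster than 0.7 m/s (a free fall of about 25 mm) out of the gripper (linear speed of tile_narrow above 0.7 m/s and contact force between tile_narrow and the arm below 0.05 N and contact force between tile_narrow and the fingers below 0.05 N).
It fails at once if the medium tile is knocked out of place (moved over 25 mm or tipped over 0.4 rad) (distance of tile_middle from where it was at the start of the episode above 0.025 m or angle between tile_middle's own z axis and vertical above 0.4 rad).
It fails at once if the bowl, jar or saucers are moved over 20 mm (distance of any of bowl, jar, saucers from where it was at the start of the episode above 0.02 m).
It also fails if it takes over 67 s, if anything falls off the work surface, if the arm or the gripper's body presses on something with over 40 N, if the wrist force passes 120 N, or if a joint passes its speed limit or range.

## Working session

There is one attempt and no reset: what is moved stays moved. The work goes in short steps, each a Python script; the robot and the scene stay as the last script left them, time stands still between calls to the robot, and variables do not carry over. Pictures are saved under pics/ and viewed, at most 10 in all, crops included, and the job is handed in when it is done.

```bash
mkdir -p pics; cat > h.py <<'E'
from rig import *
import numpy as np, cv2
np.set_printoptions(precision=4,suppress=True)
def shot(n,f):
    im,d=camera(n); cv2.imwrite('pics/%s.png'%f,im[:,:,::-1]); np.save('pics/%s.npy'%f,d); return im,d
def cloud(n,d,pose=None):
    p=camera_params(n); K=np.array(p['K']); v,u=np.mgrid[:384,:512]
    c=np.stack([(u-K[0,2])/K[0,0]*d,(v-K[1,2])/K[1,1]*d,d],-1)
    if n!='wrist': return c@np.array(p['rotation']).T+np.array(p['position'])
    T=np.array(p['tool_from_camera']); c=c@T[:3,:3].T+T[:3,3]
    return c@np.array(pose['tcp_rot']).T+np.array(pose['position'])
E
python3 - <<'E'
from h import *
a,_=shot('top','top');b,_=shot('scene','scene')
for n in('top','scene'):
    p=camera_params(n);print(p)
print(camera_params('wrist'));s=sense();print(s)
E
```

```text
{'K': array([[442.2679,   0.    , 262.2502],
       [  0.    , 442.2679, 193.4976],
       [  0.    ,   0.    ,   1.    ]]), 'position': array([ 0.4143, -0.0051,  1.1969]), 'rotation': array([[-0.0094, -0.9857,  0.1684],
       [-0.9998,  0.0059, -0.021 ],
       [ 0.0197, -0.1686, -0.9855]])}
{'K': array([[444.8352,   0.    , 259.3243],
       [  0.    , 444.8352, 181.7951],
       [  0.    ,   0.    ,   1.    ]]), 'position': array([1.1858, 0.689 , 0.7487]), 'rotation': array([[-0.7796,  0.3672, -0.5074],
       [ 0.6261,  0.4763, -0.6173],
       [ 0.015 , -0.799 , -0.6012]])}
{'K': array([[297.5137,   0.    , 257.8903],
       [  0.    , 297.5137, 190.9633],
       [  0.    ,   0.    ,   1.    ]]), 'tool_from_camera': array([[ 0.0007, -0.9615, -0.2748,  0.0699],
       [ 1.    ,  0.0009, -0.0007,  0.    ],
       [ 0.0009, -0.2748,  0.9615, -0.1188],
       [ 0.    ,  0.    ,  0.    ,  1.    ]])}
{'time_s': 0.1, 'joint_pos': array([ 1.0791,  0.4694, -0.0486,  1.5335,  0.0241,  1.141 , -0.0823]), 'qd': array([-0.0007, -0.0021,  0.0003, -0.0008, -0.0003, -0.0015,  0.    ]), 'joint_efforts': array([  0.0011, -51.1515,  -0.0467, -23.8395,   0.0108,   0.0043,
        -0.    ]), 'position': array([ 0.3012, -0.6036,  0.2554]), 'tcp_rot': array([[ 0.8948,  0.4465, -0.0008],
       [ 0.4465, -0.8948,  0.0016],
       [-0.    , -0.0018, -1.    ]]), 'wrist_force': array([-0.0757, -0.1654, -0.372 ]), 'ft_torque': array([-0.0484, -0.0369, -0.0108]), 'gripper_force': 0.0, 'finger_gap': 0.0853436685983572}
```

View pics/top.png

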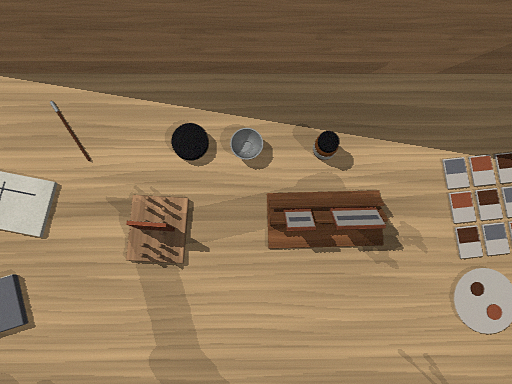

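View pics/scene.png

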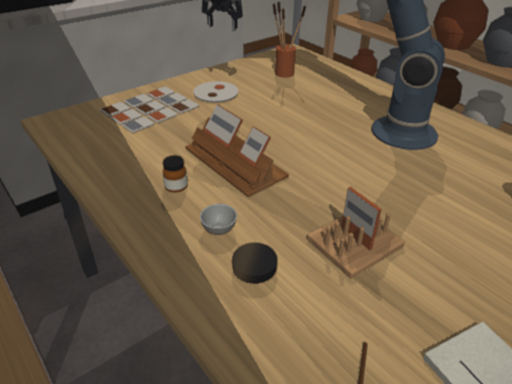

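Top view: the rack is at about (157,229) with the medium tile at (147,224). The stand is at (325,219), with the narrow tile's top at (299,219) and the wide tile's at (357,217). The jar is just behind it at (327,143). Next, rough positions, then wrist views of each.

```bash
python3 - <<'E'
from h import *
d=np.load('pics/top.npy');P=cloud('top',d)
for n,(u,v) in dict(rackTL=(137,197),rackTR=(186,199),rackBR=(182,262),rackBL=(127,259),tileM1=(130,222),tileM2=(164,223),nar=(299,219),wid=(357,217),stTL=(269,195),stTR=(380,193),stBR=(382,246),stBL=(268,247),jar=(327,140)).items():print(n,P[v,u])
import time
R=np.array([[1,0,0],[0,-1,0],[0,0,-1.]])
for pos in ([0.44,-0.10,0.40],[0.40,0.24,0.36]):
  for s in (1,-1):
    RR=R@np.diag([s,s,1]); q=inverse_kinematics(np.array(pos),RR);print(pos,s,q)
E
```

```text
rackTL [0.6083 0.3065 0.0175]
rackTR [0.6018 0.1749 0.0191]
rackBR [0.4345 0.1821 0.0185]
rackBL [0.4436 0.3255 0.0204]
tileM1 [0.5279 0.2884 0.1398]
tileM2 [0.5246 0.2071 0.1426]
nar [ 0.5364 -0.1194  0.1022]
wid [ 0.5406 -0.2653  0.1   ]
stTL [ 0.6131 -0.0488  0.0087]
stTR [ 0.6182 -0.3557  0.0004]
stBR [ 0.4728 -0.3533  0.0002]
stBL [ 0.4728 -0.0448 -0.0028]
jar [ 0.7451 -0.1993  0.0851]
[0.44, -0.1, 0.4] 1 [ 0.4869  0.0097 -0.3567  1.8014  0.0035  1.3311 -1.4413]
[0.44, -0.1, 0.4] -1 [ 0.843   0.0308 -0.7188  1.7863  0.0208  1.3322  1.6903]
[0.4, 0.24, 0.36] 1 [ 0.5008  0.2073 -1.2741  1.8111  0.2072  1.2752 -2.3991]
[0.4, 0.24, 0.36] -1 [ 0.563   0.2605 -1.3851  1.8097  0.2664  1.2924  0.6802]
```

```bash
python3 - <<'E'
from h import *
import json
R=np.array([[0,1,0],[1,0,0],[0,0,-1.]])
for n,pos in (('wst',[0.53,-0.15,0.32]),('wrk',[0.53,0.29,0.32])):
    movep(np.array(pos),R); sleep(0.3); s=sense(); im,d=shot('wrist',n)
    np.save('pics/%s_P.npy'%n,cloud('wrist',d,s)); print(s['joint_pos'],s['time_s'])
a=cv2.imread('pics/wst.png');b=cv2.imread('pics/wrk.png')
cv2.imwrite('pics/wst2.png',cv2.resize(a,(800,600),interpolation=2));cv2.imwrite('pics/wrk2.png',cv2.resize(b,(800,600),interpolation=2))
E
```

```text
[ 0.615   0.2549 -0.5046  1.7251  0.1313  1.1954  0.0748] 2.2583
[ 0.0007  0.4059 -0.7775  1.5947  0.2952  1.2627 -0.8277] 4.225
```

View pics/wst2.png

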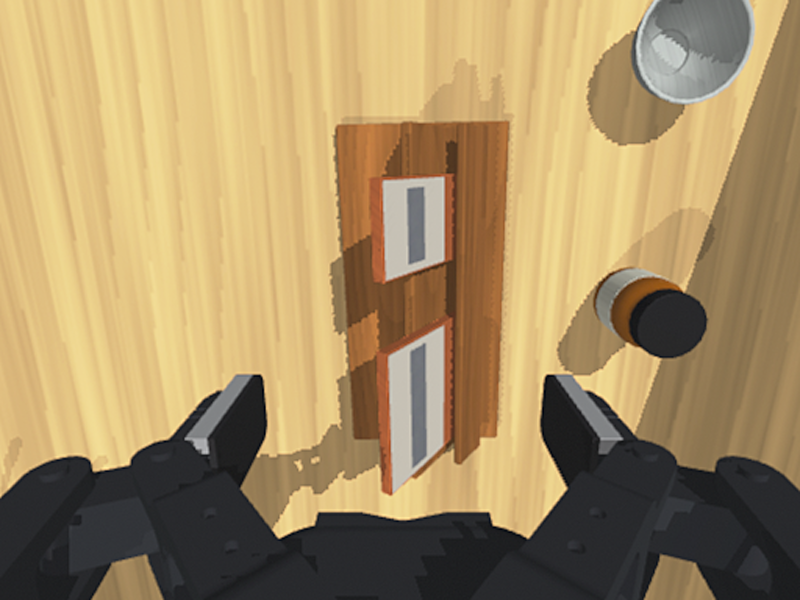

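View pics/wrk2.png

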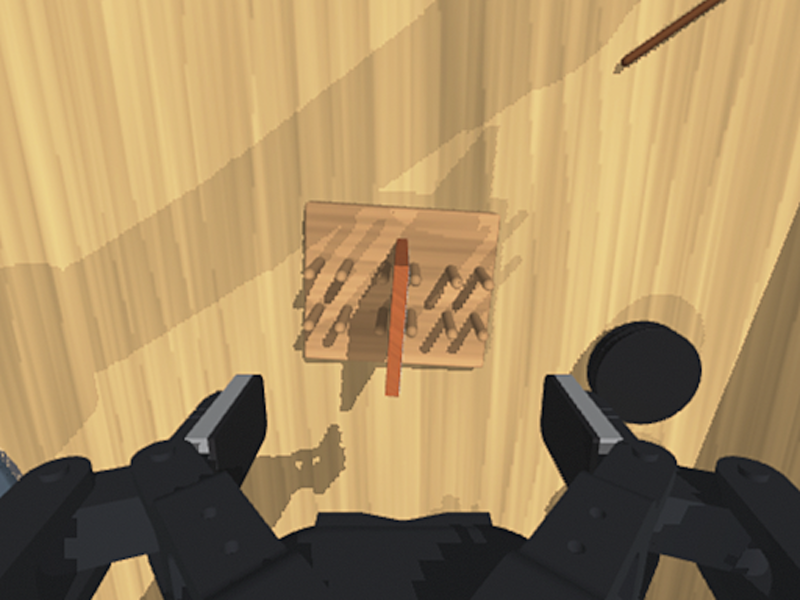

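The stand view (in 800x600) shows the narrow tile at (415,225) and the wide tile at (418,405). The rack view shows the board corners at about (306,202), (498,212), (488,370) and (306,360), with the dowels visible and the medium tile at (397,315). I'll fit poses from the wrist clouds and cross-check with the top camera.

```bash
cat > fit.py <<'E'
from h import *
c35,s35=np.cos(np.radians(35)),np.sin(np.radians(35))
def rect(p): 
    r=cv2.minAreaRect((p[:,:2]*1000).astype(np.float32)); return r
for src in ('wrist','top'):
    if src=='top':
        im=cv2.imread('pics/top.png');P1=P2=cloud('top',np.load('pics/top.npy'));i1=i2=im
    else:
        P1=np.load('pics/wst_P.npy');P2=np.load('pics/wrk_P.npy');i1=cv2.imread('pics/wst.png');i2=cv2.imread('pics/wrk.png')
    print('==',src)
    B=lambda P,x0,x1,y0,y1,z0,z1:(P[...,0]>x0)&(P[...,0]<x1)&(P[...,1]>y0)&(P[...,1]<y1)&(P[...,2]>z0)&(P[...,2]<z1)
    tab=B(P2,.3,.42,.1,.4,-.02,.02);print('table z rack',np.median(P2[tab][:,2]));tab=B(P1,.3,.45,-.3,0,-.02,.02);print('table z stand',np.median(P1[tab][:,2]))
    b=P2[B(P2,.40,.64,.13,.36,.012,.028)];print('board',rect(b),np.median(b[:,2]))
    t=P2[B(P2,.40,.64,.13,.36,.125,.16)];print('midtile',rect(t),np.median(t[:,2]))
    m=B(P2,.40,.64,.13,.36,.050,.085).astype(np.uint8);n,l,st,ce=cv2.connectedComponentsWithStats(m)
    for k in range(1,n):
        q=P2[l==k]; q=q[q[:,2]>q[:,2].max()-.006]
        if st[k,4]>4: print('dowel',st[k,4],q.mean(0),len(q))
    hsv=cv2.cvtColor(i1,cv2.COLOR_BGR2HSV); w=(hsv[...,1]<70)
    for n,y0,y1 in(('narrow',-.18,-.06),('wide',-.34,-.19)):
        q=P1[w&B(P1,.45,.62,y0,y1,.05,.16)]; c=q.mean(0); 
        _,_,V=np.linalg.svd(q-c);nn=V[2]*np.sign(V[2][2])
        e=np.abs((q-c)@nn); q=q[e<.004]; c=q.mean(0); V=np.linalg.svd(q-c)[2];nn=V[2]*np.sign(V[2][2])
        yy=np.cross([-s35,0,c35],nn); 
        up=np.array([-nn[2],0,nn[0]]);up/=np.linalg.norm(up);yy=np.cross(up,nn)
        a=(q-c)@up;bq=(q-c)@yy
        cc=c+yy*(bq.max()+bq.min())/2
        print(n,len(q),'n',nn,'tilt',np.degrees(np.arctan2(nn[2],nn[0])),'yaw',np.degrees(np.arctan2(nn[1],nn[0])),'w',np.ptp(bq),'h',np.ptp(a),'top mid (face)',cc+up*a.max(),'bot',cc+up*a.min())
        r=P1[B(P1,.44,.62,y0-.03,y1+.03,.085,.16)];print('   all high pts: y',r[:,1].min(),r[:,1].max(),'zmax',np.percentile(r[:,2],99.5),'up',((r-c)@up).max(),'x at top',r[(r-c)@up>((r-c)@up).max()-.004].mean(0))
    s=P1[B(P1,.44,.66,-.38,-.02,.012,.1)];print('stand',rect(s))
E
python3 fit.py
```

```text
== wrist
table z rack 0.00083026941179426
table z stand 0.0008778461191859543
board ((525.7181396484375, 249.7460174560547), (149.5609893798828, 174.35787963867188), 86.43646240234375) 0.020865460968670313
midtile ((525.4747924804688, 250.26609802246094), (94.90497589111328, 10.380794525146484), 85.55719757080078) 0.14082314159399273
dowel 37 [0.5289 0.2974 0.0809] 8
dowel 83 [0.4543 0.2765 0.0743] 46
dowel 77 [0.4799 0.275  0.0744] 46
dowel 76 [0.5136 0.2725 0.0742] 49
dowel 72 [0.5395 0.2711 0.0742] 46
dowel 78 [0.5731 0.2691 0.0743] 49
dowel 80 [0.5988 0.2674 0.0745] 44
dowel 88 [0.4516 0.233  0.0739] 46
dowel 81 [0.4773 0.2315 0.0739] 47
dowel 79 [0.5111 0.2292 0.0744] 42
dowel 81 [0.5366 0.2279 0.074 ] 45
dowel 81 [0.5705 0.2254 0.0741] 46
dowel 83 [0.5959 0.2239 0.0741] 44
narrow 2295 n [0.8199 0.0154 0.5723] tilt 34.91534918860647 yaw 1.0770093909814114 w 0.06738656348288519 h 0.08345439109986275 top mid (face) [ 0.5165 -0.1222  0.1318] bot [ 0.5643 -0.1222  0.0633]
   all high pts: y -0.20999133533868933 -0.052638639895127556 zmax 0.13255559011280768 up 0.039998810382004625 x
[... 1346 characters left out ...]
0.0667873807495826 h 0.07956352583940851 top mid (face) [ 0.5157 -0.1202  0.1294] bot [ 0.5614 -0.1202  0.0643]
   all high pts: y -0.20982847275689415 -0.057794094150179255 zmax 0.13353227409912105 up 0.042551055746781724 x at top [ 0.5106 -0.1205  0.1291]
wide 685 n [0.8208 0.0158 0.571 ] tilt 34.822544517456585 yaw 1.105200732065163 w 0.11755009093463287 h 0.08272473142934128 top mid (face) [ 0.5174 -0.2677  0.1312] bot [ 0.5647 -0.2677  0.0633]
   all high pts: y -0.34477897241815 -0.16150067521647346 zmax 0.13373299505179725 up 0.04468670471581751 x at top [ 0.5132 -0.252   0.1307]
stand ((547.4774169921875, -197.4183349609375), (149.4983673095703, 307.03851318359375), 1.27085542678833)
```

Both cameras agree: stand yaw is about 1.1° and rack yaw about -3.6°, and the positions match within 2 mm. Next I'll check the stand profile for finger clearance, then pick the wide tile and hover over the far slot.

```bash
cat >> h.py <<'E'
c35,s35=np.cos(np.radians(35)),np.sin(np.radians(35))
def Rz(a): return np.array([[np.cos(a),-np.sin(a),0],[np.sin(a),np.cos(a),0],[0,0,1]])
PSI,RHO=np.radians(1.08),np.radians(-3.55)
RG=Rz(PSI)@np.array([[0,c35,s35],[1,0,0],[0,s35,-c35]])
RP=Rz(RHO)@np.array([[0,1,0],[1,0,0],[0,0,-1.]])
TOP=dict(wide=np.array([.5148,-.2682,.128]),narrow=np.array([.5120,-.1213,.128]))
C=np.array([.5250,.2498,.02]); ax=Rz(RHO)[:,0]
SLOT=dict(wide=C+.06*ax,narrow=C-.06*ax)
DEP=.018
def pick(n):
    g=TOP[n]+DEP*RG[:,2]
    command_gripper(.036,60); movep(g-.12*RG[:,2],RG); move_l(g,feed=.1)
    f0=np.array(sense()['wrist_force']);command_gripper(0,60);sleep(.2); s=sense(); print('grip',s['finger_gap'],s['gripper_force'],s['wrist_force']-f0,s['position']-g)
def lift():
    p=np.array(sense()['position']); move_l(p-.13*RG[:,2],feed=.12)
    p=np.array(sense()['position']); move_l([p[0]-.02,p[1],.33],RP,feed=.2); s=sense(); print('lift',s['finger_gap'],s['gripper_force'],s['time_s'])
def hover(n,h=.10):
    S=SLOT[n]; movep(np.array([S[0],S[1],.33]),RP); move_l([S[0],S[1],h+.12-DEP],feed=.15); sleep(.2)
    s=sense(); im,d=shot('wrist','hov_'+n); np.save('pics/hov_%s_P.npy'%n,cloud('wrist',d,s)); print(s['position'],S,s['time_s'])
E
python3 - <<'E'
from h import *
P=np.load('pics/wst_P.npy').reshape(-1,3);q=P[abs(P[:,1]+.185)<.004]
for x in np.arange(.47,.63,.008):
    r=q[abs(q[:,0]-x)<.004]; print('%.3f %s'%(x,np.percentile(r[:,2],[10,90]) if len(r) else None))
q0=sense()['joint_pos']
for n in TOP:
    for k in (.12,0,): print(n,inverse_kinematics(TOP[n]+(DEP-k)*RG[:,2],RG))
    print(inverse_kinematics(np.array([*SLOT[n][:2],.33]),RP),inverse_kinematics(np.array([*SLOT[n][:2],.12]),RP))
E
```

```text
0.470 [-0.0004  0.0022]
0.478 [0.0119 0.0141]
0.486 [0.012 0.014]
0.494 [0.0117 0.0138]
0.502 [0.0122 0.0136]
0.510 [0.0121 0.0136]
0.518 [0.0114 0.0134]
0.526 [0.0115 0.0132]
0.534 [0.0806 0.0844]
0.542 [0.0739 0.0827]
0.550 [0.0627 0.0717]
0.558 [0.0513 0.0598]
0.566 [0.0407 0.0492]
0.574 [0.0318 0.0644]
0.582 [0.058  0.0651]
0.590 [0.0457 0.0556]
0.598 [0.0341 0.0435]
0.606 [0.0117 0.0138]
0.614 [0.0121 0.0136]
0.622 [0.0107 0.0139]
0.630 [0.0001 0.0024]
wide [ 1.6105  0.3364 -1.1195  2.2023 -0.1299  0.273   0.7293]
wide [ 1.441   0.7478 -1.1851  2.1671  1.4637  0.3542 -0.7548]
[ 0.0513  0.4453 -0.7389  1.5091  0.3053  1.3055 -0.7813] [-0.0118  0.6338 -0.648   1.7315  0.4609  0.9335 -0.9087]
narrow [ 0.321   0.0142 -0.0485  2.4041 -0.8994  0.2113  1.1297]
narrow [ 1.1554  0.6148 -1.1585  2.3216  1.8564  0.4148 -1.4695]
[ 0.0928  0.2603 -0.8091  1.7438  0.1995  1.2224 -0.8301] [-0.0401  0.4951 -0.691   1.9783  0.4285  0.8164 -1.0344]
```

```bash
python3 - <<'E'
from h import *
F=np.diag([-1,-1,1.])
for n in TOP:
  for nm,R in (('A',RG),('B',RG@F)):
    for k,z in ((.055,.12),(.055,.06),(.055,0),(0.02,0),(0,0)):
        print(n,nm,k,z,inverse_kinematics(TOP[n]+(DEP-k)*RG[:,2]+[0,0,z],R))
E
```

```text
wide A 0.055 0.12 [ 0.5004  0.095   0.0928  2.1218 -0.7389  0.5233  1.1849]
wide A 0.055 0.06 [ 1.0141  0.2186 -0.4803  2.1618 -0.7174  0.3449  1.2167]
wide A 0.055 0 [ 1.5207  0.5735 -1.1773  2.1916  0.9661  0.2512 -0.3149]
wide A 0.02 0 [ 1.4748  0.6951 -1.1954  2.1774  1.3379  0.3242 -0.6478]
wide A 0 0 [ 1.441   0.7478 -1.1851  2.1671  1.4637  0.3542 -0.7548]
wide B 0.055 0.12 [ 0.9353  0.1194 -0.3743  2.0998 -0.6327  0.4922 -2.0504]
wide B 0.055 0.06 [ 0.9081  0.2056 -0.36    2.1672 -0.7898  0.3623 -1.8607]
wide B 0.055 0 [ 0.9906  0.3257 -0.4711  2.2143 -1.0056  0.2177 -1.5972]
wide B 0.02 0 [ 1.4748  0.6951 -1.1954  2.1774  1.3379  0.3242  2.4938]
wide B 0 0 [ 1.441   0.7478 -1.1851  2.1671  1.4637  0.3542  2.3868]
narrow A 0.055 0.12 [ 0.2612 -0.0375 -0.0186  2.2594 -0.4404  0.3565  0.6312]
narrow A 0.055 0.06 [ 0.1052  0.0538  0.1426  2.3415 -0.8103  0.2188  1.0138]
narrow A 0.055 0 [ 1.25    0.4074 -1.1684  2.3496  1.5669  0.2304 -1.2432]
narrow A 0.02 0 [ 1.1797  0.5361 -1.1527  2.3339  1.7897  0.3442 -1.4305]
narrow A 0 0 [ 1.1554  0.6148 -1.1585  2.3216  1.8564  0.4148 -1.4695]
narrow B 0.055 0.12 [ 0.835  -0.0127 -0.5755  2.2337 -0.4776  0.363  -2.465 ]
narrow B 0.055 0.06 [-0.079   0.0482  0.3353  2.3502 -0.8483  0.2267 -2.0882]
narrow B 0.055 0 [ 1.25    0.4074 -1.1684  2.3496  1.5669  0.2304  1.8984]
narrow B 0.02 0 [ 1.0362  0.4305 -0.9483  2.3392  1.9327  0.2108  1.5248]
narrow B 0 0 [ 1.0205  0.5005 -0.9585  2.3268  1.9968  0.2738  1.4811]
```

```bash
python3 - <<'E'
from h import *
F=np.diag([-1,-1,1.])
def rotn(a): 
    return RG@cv2.Rodrigues(np.array([0,a,0.]))[0]   # about tool y (tile normal)
for n in TOP:
  for a in (-30,-20,20,30):
   for nm,f in (('A',np.eye(3)),('B',F)):
    R=rotn(np.radians(a)); o=[]
    gp=TOP[n]+.024*RG[:,2]
    for k,z in ((.06,.1),(.06,0),(0.03,0),(0,0)):
        q=inverse_kinematics(gp-.006*R[:,2]-k*RG[:,2]+[0,0,z],R@f); o.append(None if q is None else np.round(q,2))
    print(n,a,nm,'z',R[:,2]);[print('    ',x) for x in o]
E
```

```text
wide -30 A z [ 0.5061 -0.4905 -0.7094]
     [ 0.7   0.1  -0.48  2.26  1.4   0.42 -1.14]
     [ 0.51  0.29 -0.31  2.36  2.    0.49 -1.78]
     [ 0.47  0.36 -0.29  2.35  2.07  0.53 -1.87]
     [ 0.45  0.43 -0.27  2.32  2.13  0.57 -1.94]
wide -30 B z [ 0.5061 -0.4905 -0.7094]
     [ 1.28  0.21 -1.13  2.24  1.47  0.56  1.99]
     [ 1.08  0.45 -0.99  2.34  1.9   0.75  1.58]
     [ 1.01  0.53 -0.95  2.32  1.95  0.81  1.53]
     [ 0.95  0.6  -0.9   2.3   2.01  0.86  1.49]
wide -20 A z [ 0.5453 -0.3318 -0.7698]
     [ 0.8   0.08 -0.46  2.23  0.79  0.22 -0.46]
     [ 0.8   0.28 -0.49  2.33  2.05  0.27 -1.7 ]
     [ 0.88  0.38 -0.62  2.31  2.08  0.38 -1.71]
     [ 0.75  0.43 -0.5   2.29  2.2   0.4  -1.85]
wide -20 B z [ 0.5453 -0.3318 -0.7698]
     [ 1.36  0.17 -1.06  2.21  1.05  0.31  2.47]
     [ 1.18  0.39 -0.96  2.31  1.87  0.44  1.69]
     [ 1.12  0.47 -0.92  2.29  1.96  0.51  1.62]
     [ 1.06  0.55 -0.88  2.28  2.03  0.56  1.55]
wide 20 A z [ 0.5324  0.3521 -0.7698]
     [ 0.73  0.26  0.02  2.   -0.9   0.92  1.45]
     [ 1.18  0.46 -0.55  2.06 -0.79  0.63  1.47]
     [ 1.29  0.57 -0.74 
[... 1967 characters left out ...]
20 B z [ 0.5324  0.3521 -0.7698]
     [ 0.9   0.13 -0.45  2.18 -0.92  0.69 -1.86]
     [ 1.11  0.37 -0.74  2.26 -1.01  0.4  -1.66]
     [ 1.12  0.46 -0.79  2.25 -0.99  0.31 -1.66]
     [ 1.08  0.54 -0.79  2.23 -1.02  0.24 -1.6 ]
narrow 30 A z [ 0.4872  0.5093 -0.7094]
     [ 0.69  0.19 -0.15  2.14 -1.01  0.91  1.42]
     [ 1.28  0.51 -0.89  2.19 -0.78  0.52  1.36]
     [ 1.29  0.62 -0.95  2.17 -0.66  0.42  1.27]
     [ 1.34  0.79 -1.09  2.15 -0.22  0.32  0.87]
narrow 30 B z [ 0.4872  0.5093 -0.7094]
     [ 0.95  0.21 -0.44  2.12 -0.95  0.86 -1.77]
     [ 1.2   0.48 -0.79  2.19 -0.88  0.56 -1.69]
     [ 1.01  0.49 -0.58  2.18 -1.04  0.58 -1.54]
     [ 1.04  0.57 -0.65  2.16 -1.01  0.49 -1.54]
```

```bash
cat >> h.py <<'E'
A=np.radians(-25); Q=cv2.Rodrigues(np.array([0,A,0.]))[0]@np.diag([-1,-1,1.])
GD=.022
RGt=RG@Q; RPt=RP@Q
up=-RG[:,2]
def tcp_g(n,k=0,dz=0): return TOP[n]-(GD-k)*up-.006*RGt[:,2]+np.array([0,0,dz])   # k: slid out along the tile plane
def tcp_p(n,h,SL=None): # h = foot height above board
    S=(SLOT[n] if SL is None else SL); return S+np.array([0,0,h+.12-GD])-.006*RPt[:,2]
E
python3 - <<'E'
from h import *
for n in TOP:
    for k,z in ((.06,.1),(.1,0.05),(.06,0),(.03,0),(0,0)): print(n,k,z,inverse_kinematics(tcp_g(n,k,z),RGt))
    print(' mid vertical above stand',inverse_kinematics(tcp_g(n,.06,.12),RPt))
    for h in (.2,.08,0): print('  place',h,tcp_p(n,h),inverse_kinematics(tcp_p(n,h),RPt))
E
```

```text
wide 0.06 0.1 [ 1.3219  0.1709 -1.0857  2.2257  1.306   0.4076  2.1834]
wide 0.1 0.05 [ 1.3217  0.1507 -1.0487  2.2855  1.4168  0.3583  2.0743]
wide 0.06 0 [ 1.1411  0.4109 -0.9813  2.3255  1.8874  0.5902  1.6314]
wide 0.03 0 [ 1.0735  0.4914 -0.9427  2.3104  1.9567  0.6559  1.572 ]
wide 0 0 [ 1.0114  0.5643 -0.9007  2.2909  2.0165  0.7077  1.5225]
 mid vertical above stand [ 1.1967  0.5639 -1.36    1.8528  0.9922  1.4193  2.6265]
  place 0.2 [0.585  0.2486 0.3234] [ 0.0853  0.8407 -1.3418  1.3788  0.9555  1.9454  1.9138]
  place 0.08 [0.585  0.2486 0.2034] [ 0.0817  0.9407 -1.2717  1.5103  1.0148  1.7907  1.8203]
  place 0 [0.585  0.2486 0.1234] [ 0.064   1.0142 -1.2069  1.5671  1.0688  1.6938  1.7665]
narrow 0.06 0.1 [ 1.1416  0.1083 -1.275   2.285   1.2433  0.6233  1.9282]
narrow 0.1 0.05 [ 1.1423  0.0783 -1.2582  2.3478  1.2951  0.5764  1.8542]
narrow 0.06 0 [ 0.8458  0.4029 -1.1068  2.3919  1.6825  0.8523  1.4664]
narrow 0.03 0 [ 0.7733  0.4904 -1.0487  2.3759  1.7571  0.9098  1.4082]
narrow 0 0 [ 0.7119  0.567  -0.991   2.3553  1.8228  0.9508  1.361 ]
 mid vertical above stand [ 0.858   0.388  -1.1708  1.9063  0.7813  1.3589  2.4818]
  place 0.2 [0.4653 0.256  0.3234] [ 0.1158  0.6908 -1.3628  1.6148  0.7657  1.8335  1.7619]
  place 0.08 [0.4653 0.256  0.2034] [ 0.0918  0.8455 -1.3306  1.7468  0.8866  1.7108  1.6242]
  place 0 [0.4653 0.256  0.1234] [ 0.0618  0.9464 -1.2725  1.8052  0.9763  1.6305  1.5493]
```

Straight-down-the-plane tool poses sit near the j6 limit. Pinching with the tool turned 25° within the tile's plane is comfortably reachable, both at the stand and at the rack. Picking the wide tile that way.

```bash
cat >> h.py <<'E'
def st(t):
    s=sense(); print(t,'t',round(s['time_s'],2),'gap',round(s['finger_gap'],4),'gf',round(s['gripper_force'],1),'wf',s['wrist_force'],'pos',s['position']); return s
def do_pick(n):
    command_gripper(.036,60); movep(tcp_g(n,.06,.10),RGt); move_l(tcp_g(n,.06),feed=.2); move_l(tcp_g(n),feed=.1); sleep(.1); st('at grasp')
    command_gripper(0,60); sleep(.2); st('gripped')
    move_l(tcp_g(n,.075),feed=.1); st('out'); move_l(tcp_g(n,.075,.11),feed=.2)
    movep(tcp_p(n,.18),RPt); move_l(tcp_p(n,.075),feed=.15); sleep(.3); s=st('hover')
    im,d=shot('wrist','hov_'+n); np.save('pics/hov_%s_P.npy'%n,cloud('wrist',d,s)); shot('scene','sc_'+n); shot('top','tp_'+n)
    a=cv2.imread('pics/hov_%s.png'%n);b=cv2.imread('pics/sc_%s.png'%n)
    cv2.imwrite('pics/c_%s.png'%n,np.hstack([cv2.resize(a,(400,300)),cv2.resize(b[100:292,200:456],(400,300))]))
E
python3 -c "
from h import *
do_pick('wide')"
```

```text
at grasp t 8.94 gap 0.0361 gf 0.0 wf [-0.3388 -0.1283 -0.5722] pos [ 0.5241 -0.2657  0.1152]
gripped t 9.48 gap 0.0092 gf 58.8 wf [-3.8872  1.1165  5.9604] pos [ 0.5241 -0.2657  0.115 ]
out t 10.38 gap 0.009 gf 58.7 wf [ 0.2624  0.1833 -4.0777] pos [ 0.4807 -0.2662  0.1751]
hover t 14.39 gap 0.0093 gf 58.5 wf [-0.0567 -0.5394 -3.4407] pos [0.5851 0.2489 0.1992]
```

View pics/c_wide.png

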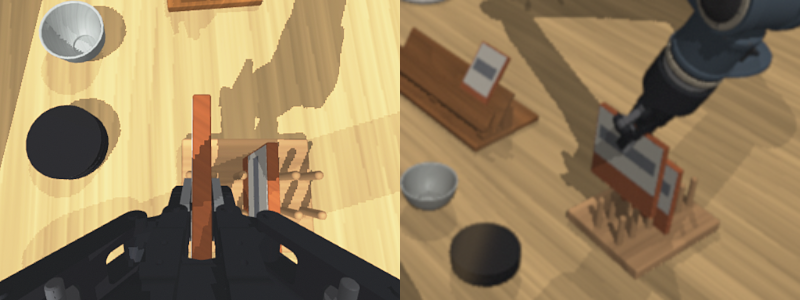

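The left (wrist) view shows the wide tile held at (202,180), left of the medium tile at (262,190). The right (scene) view shows it upright above the far slot. I'll measure its lean, yaw and offset.

```bash
cat > meas.py <<'E'
import sys
from h import *
n=sys.argv[1];S=SLOT[n];M=Rz(RHO)
for src in ('wrist','top','scene'):
    if src=='wrist': P=np.load('pics/hov_%s_P.npy'%n);im=cv2.imread('pics/hov_%s.png'%n)
    else: f={'top':'tp_','scene':'sc_'}[src]+n; P=cloud(src,np.load('pics/%s.npy'%f));im=cv2.imread('pics/%s.png'%f)
    L=(P-S)@M; x,y,z=L[...,0],L[...,1],L[...,2]
    hsv=cv2.cvtColor(im,cv2.COLOR_BGR2HSV); terra=(hsv[...,1]>120)
    r=terra&(abs(x)<.02)&(abs(y)<.08)
    print('==',src)
    for z0,z1 in ((.07,.09),(.09,.11),(.11,.13),(.13,.15),(.15,.17),(.17,.19),(.19,.22)):
        q=L[r&(z>z0)&(z<z1)]
        if len(q)>15: print('z %.2f n %d x [%.4f %.4f] med %.4f y [%.4f %.4f]'%(z0,len(q),*np.percentile(q[:,0],[2,98]),np.median(q[:,0]),*np.percentile(q[:,1],[1,99])))
    q=L[r&(z>.18)&(z<.21)]
    if len(q)>20: print('top rect',cv2.minAreaRect((q[:,:2]*1000).astype(np.float32)),'ztop',np.percentile(q[:,2],98), 'foot', np.percentile(L[r&(z>.05)][:,2],1))
    sgn=1 if n=='wide' else -1
    m=terra&(abs(x+sgn*.06)<.02)&(abs(y)<.06)&(z>.115)&(z<.125); q=L[m]
    if len(q)>20: print('mid top rect',cv2.minAreaRect((q[:,:2]*1000).astype(np.float32)))
E
python3 meas.py wide
```

```text
== wrist
z 0.17 n 35 x [-0.0177 0.0179] med -0.0055 y [-0.0135 0.0176]
z 0.19 n 5024 x [-0.0046 0.0047] med 0.0000 y [-0.0591 0.0233]
top rect ((-3.332000255584717, -17.358566284179688), (83.48921966552734, 35.095272064208984), 77.1395263671875) ztop 0.19784884947822434 foot 0.16811615154637166
mid top rect ((-59.33245849609375, -2.9899444580078125), (89.9002685546875, 10.70662784576416), 89.13993072509766)
== top
mid top rect ((-64.99272918701172, 32.73028564453125), (30.515085220336914, 7.451851844787598), 74.81324005126953)
== scene
z 0.07 n 228 x [-0.0006 0.0076] med 0.0055 y [-0.0592 0.0587]
z 0.09 n 318 x [0.0021 0.0075] med 0.0056 y [-0.0601 0.0587]
z 0.11 n 35 x [-0.0011 0.0072] med 0.0052 y [-0.0346 0.0593]
z 0.13 n 20 x [-0.0029 0.0061] med 0.0014 y [0.0567 0.0585]
z 0.15 n 20 x [-0.0028 0.0055] med 0.0027 y [0.0567 0.0595]
z 0.17 n 25 x [-0.0024 0.0064] med 0.0015 y [0.0560 0.0597]
z 0.19 n 103 x [-0.0042 0.0063] med 0.0015 y [-0.0616 0.0582]
top rect ((5.664846420288086, -1.6843490600585938), (121.94621276855469, 21.213336944580078), 89.3536605834961) ztop 0.19690713643092464 foot 0.07436516750273987
mid top rect ((-57.34091567993164, 30.303850173950195), (32.130653381347656, 10.103166580200195), 85.59214782714844)
```

The tile is vertical, square and centred, with its foot 74 mm above the board. Wrist data suggest moving 0.6 mm in +x. Lowering with force stop.

```bash
sed -i 's/^C=np.array(\[.5250/C=np.array([.5256/' h.py; cat >> h.py <<'E'
def lower(n):
    move_l(tcp_p(n,.060),feed=.1); move_l(tcp_p(n,.012),feed=.05,until_force=8) and print('EARLY CONTACT')
    s=st('near'); 
    if s['position'][2]-tcp_p(n,0)[2]>.02: return False
    hit=move_l(tcp_p(n,-.004),feed=.015,until_force=4); s=st('down %s'%hit); print('h',s['position'][2]-tcp_p(n,0)[2]); return True
E
python3 -c "
from h import *
print(lower('wide'))"
```

```text
near t 15.95 gap 0.009 gf 58.5 wf [ 0.0207  0.4749 -3.1073] pos [0.5858 0.2488 0.1358]
down True t 16.71 gap 0.0095 gf 59.9 wf [0.4441 1.2124 5.622 ] pos [0.5856 0.2487 0.1238]
h 0.00038128953788865716
True
```

```bash
cat >> h.py <<'E'
def release(n):
    command_gripper(.034,60); sleep(.3); p=np.array(sense()['position']); move_l(p+[0,0,.10],feed=.15); st('released')
E
python3 -c "
from h import *
release('wide'); do_pick('narrow')" && python3 meas.py narrow
```

```text
released t 18.18 gap 0.0338 gf 0.0 wf [-0.879  -0.5501 -1.7685] pos [0.5851 0.2476 0.2213]
at grasp t 21.32 gap 0.0358 gf 0.0 wf [ 0.9901 -0.2421 -0.225 ] pos [ 0.5214 -0.1188  0.1154]
gripped t 21.87 gap 0.0096 gf 58.9 wf [-4.8274  1.21    5.7571] pos [ 0.5212 -0.1187  0.1149]
out t 22.77 gap 0.0091 gf 58.5 wf [-0.3339  0.3993 -2.8075] pos [ 0.4783 -0.1195  0.1755]
hover t 26.26 gap 0.0095 gf 58.5 wf [-1.2533  0.3602 -1.2395] pos [0.466  0.2563 0.1991]
== wrist
z 0.15 n 19 x [-0.0163 0.0170] med -0.0058 y [-0.0146 -0.0100]
z 0.17 n 26 x [-0.0178 0.0063] med -0.0056 y [-0.0136 0.0175]
z 0.19 n 3741 x [-0.0046 0.0047] med 0.0001 y [-0.0352 0.0234]
top rect ((0.7547674179077148, -5.8839874267578125), (32.80799102783203, 57.89020919799805), 22.912452697753906) ztop 0.19795352878215972 foot 0.05597291592561982
mid top rect ((59.916263580322266, -2.8475379943847656), (89.97139739990234, 10.303665161132812), 89.06535339355469)
== top
z 0.17 n 35 x [-0.0182 0.0152] med -0.0049 y [-0.0355 0.0205]
z 0.19 n 149 x [-0.0174 0.0159] med -0.0017 y [-0.0347 0.0245]
top rect ((-3.6675593852996826, -
[... 251 characters left out ...]
0.07 n 135 x [-0.0032 0.0081] med 0.0054 y [-0.0363 0.0328]
z 0.09 n 202 x [0.0002 0.0082] med 0.0054 y [-0.0360 0.0334]
z 0.11 n 28 x [-0.0029 0.0071] med 0.0032 y [-0.0231 0.0343]
z 0.13 n 19 x [-0.0022 0.0062] med 0.0016 y [0.0307 0.0332]
z 0.15 n 20 x [-0.0021 0.0070] med 0.0018 y [0.0303 0.0335]
z 0.17 n 22 x [-0.0039 0.0062] med 0.0017 y [0.0306 0.0334]
z 0.19 n 28 x [-0.0030 0.0073] med 0.0028 y [-0.0358 0.0340]
top rect ((1.406956672668457, -0.7434730529785156), (70.15444946289062, 11.23311710357666), 89.09947204589844) ztop 0.19644799661100454 foot 0.07494770672232771
mid top rect ((60.788047790527344, -1.7861404418945312), (96.90912628173828, 12.552533149719238), 89.66615295410156)
```

View pics/c_narrow.png

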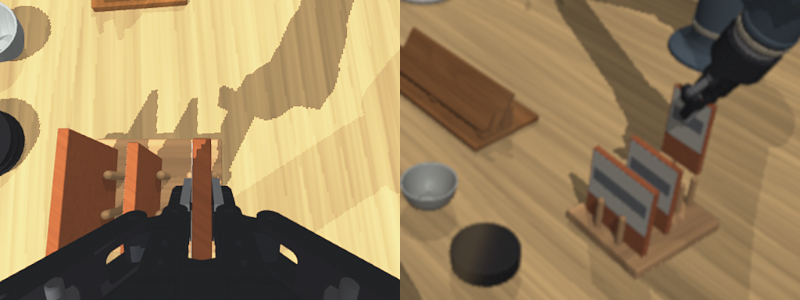

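The wide tile stands in the far slot (right view, about (622,205)). The narrow tile is held centred, vertical and square above the near slot, with the medium tile 59.9 mm away. Lowering and releasing.

```bash
python3 - <<'E'
from h import *
if lower('narrow'):
    release('narrow')
    p=np.array(sense()['position']); move_l(p+[-.10,-.12,.08],feed=.2)
    sleep(.3); im,d=shot('top','tend'); P=cloud('top',d); shot('scene','send')
    L=(P-C)@Rz(RHO)
    for n,x0 in (('narrow',-.06),('mid',0),('wide',.06)):
        q=L[(abs(L[...,0]-x0)<.02)&(abs(L[...,1])<.075)&(L[...,2]>.1)&(L[...,2]<.15)]; t=q[q[:,2]>.114]
        print(n,len(t),np.median(t[:,2]) if len(t) else 0,cv2.minAreaRect((t[:,:2]*1000).astype(np.float32)) if len(t)>5 else '')
    b=cv2.imread('pics/send.png');a=cv2.imread('pics/tend.png')
    cv2.imwrite('pics/end.png',np.hstack([cv2.resize(a[130:322,60:316],(400,300)),cv2.resize(b[130:322,200:456],(400,300))]))
E
```

```text
near t 27.82 gap 0.0094 gf 58.5 wf [ 0.3789  0.1709 -2.0171] pos [0.466  0.2563 0.1357]
down True t 28.58 gap 0.0097 gf 59.5 wf [ 0.4895 -0.6015  4.1588] pos [0.4658 0.256  0.1237]
h 0.000229128303112211
released t 30.06 gap 0.0339 gf 0.0 wf [-0.1995 -0.5886 -1.0354] pos [0.4652 0.255  0.2221]
narrow 136 0.1201178454492481 ((-61.59382247924805, -0.18929290771484375), (70.67967224121094, 10.332226753234863), 89.88450622558594)
mid 178 0.12005415387283026 ((-1.675872564315796, 0.6410102844238281), (95.30182647705078, 10.37903881072998), 89.07295227050781)
wide 222 0.12014327033023876 ((58.38068389892578, 0.1714324951171875), (119.5544204711914, 10.9254732131958), 89.96153259277344)
```

View pics/end.png

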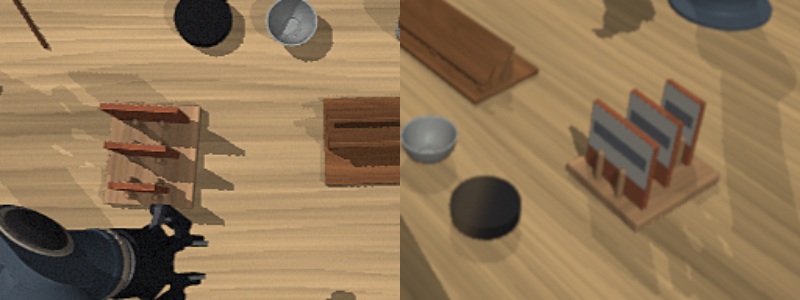

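All three tiles stand upright and centred, tops 120 mm above the board, ordered narrow, medium, wide going away from the robot. The robot is clear of everything, so I'm handing in.

```bash
python3 -c "
from rig import *
print(finish_job())"
```

```text
the job is handed in; nothing more can be done
None
```

I placed the narrow tile in the near slot and the wide tile in the far slot, both upright, seated and released, with the medium tile still in the middle, and handed the job in at about 31 s of the 67 s allowed; no verdict was returned.

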